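Lock the bin and hold its pivot bolt against the spanner

ROBOT

A 6-joint arm with a two-finger parallel gripper is mounted at the origin on the work surface. World frame = base frame: x ahead of the robot, y to its left, z up, the work surface at z = 0. Lengths are in mm, angles in degrees, forces in N, time in s.
With the tool pointing down it reaches from about 350 to 850 mm from the base axis. Payload 8.1 kg.
Tool frame: the origin (TCP) lies at the very end of the fingers, on their centre line; the grasp point (between the pads) lies 19 mm behind it (tcp_to_grasp is the distance from the TCP to the grasp point, in mm); z points along the fingers, x is the direction in which the jaws open and shut, and the axes are right-handed (so a half turn about z gives the same grasp; the last joint's range is limited). The gripper opens to 85 mm and grips with 20 to 120 N. Pads are 22 mm wide; open, the fingers measure 114 mm over their backs; the gripper's body (76 mm by 85 mm) begins 54 mm behind the grasp point. The pads swing forward as they close: fully open they stand 13 mm farther back than shut.
Start: joints at [69.993, 7.471, 85.268, -0, 87.261, -4.893], TCP at [156.428, 579.254, 231.292] pointing down, gripper open.
Joint ranges: [-169.43, 169.43], [-51.17, 129.36], [1.28, 143.12], [-76.62, 256.62], [0, 156.53], [-152.29, 152.29]. Speed limits (degrees/s): [136.94, 136.94, 159.86, 180, 180, 180].

INTERFACE

Orientations are given as [roll, pitch, yaw] about the fixed x, y, z axes, in that order (R = Rz(yaw) Ry(pitch) Rx(roll)).
In Python, from bench import * gives the robot as it stands. The module is installed in compiled form; this text tells all that it offers.
- The arm moves only by the tool apply_moves, never from a script. Its argument "targets" is text: rows parted by semicolons, each of 7 numbers parted by spaces: the turn, a rotation vector about the tool's x, y, z in rad, then the shift along the tool's x, y, z in cm, then the finger opening in cm, from 0 to 8.54. A call has exactly 5 rows; each row is the pose to reach, as a shift and turn from the pose commanded when the call began, along the tool's axes at that moment; what a row does not reach only later rows make up. A row lasts 1/10 s, in which the tool goes at most 50 mm and 8.59 degrees, less where a joint would pass 70% of its speed; a pose out of reach is approached as far as the arm can. A call with a gripper value outside its range is refused whole. The fingers move at their own pace and stop on an object; "force" is the grip in N (left out, the last holds). Time passes only in rows, so rows that repeat a pose let the fingers close, or fill a call up. It gives the time, the measured TCP pose, the force and the opening at its end, in the units of the state.
- sense(): the state, without advancing time (a new reading comes with each control period).
- snapshot(name): name is "scene" or "top" or "wrist"; returns the picture (420x560x3 uint8, red, green, blue); there is no depth.
- camera_model(name): a dict with "fx", "fy", "cx", "cy" (pixels), "position" and "attitude" of the camera in the world; the wrist camera has in their place "T_tool_cam" (4x4, takes a point from camera to tool coordinates, whose origin is the TCP and whose axes are the tool frame's). Camera axes: x right, y up, looking along -z (the intrinsics and any distortion apply to the point x, -y, -z); pixel columns grow to the right and rows downward; lengths in mm; the calibration is good to about 2 mm. A picture is of the moment at which its call begins: read the wrist's pose just before it. camera_model takes no time and is no camera call.
- hand_in(): hands the job in, once; it reports no verdict.
Trained networks look in the newest picture that a camera, given by its name, has taken for a name from the list of things; names that differ only in an ending like _2 or _b are one class to them, and where a whole thing is asked for, a point or a joint stands for the part that bears it (a point fixed in the world has none). Each returns a list of dicts, best first, with "confidence" (0 to 1); they miss things now and then, are a little off and sometimes report something else, mostly with a low value. They report only what shows in the picture. A call takes as long as a camera call.
- recognise(camera, query): "at" ([row, column] in pixels, amid what is visible of it).
- place_of(camera, query): "at" ([row, column] in pixels: a listed point, or the origin of a listed thing).
The state is a dict: "time": time; "joint_pos": joint angles; "qd": joint speeds; "joint_efforts": joint torques, N m; "tool_pos": TCP position; "tcp_rot": TCP orientation; "ft_force": force on the tool from outside, world axes, zero at the start; "wrist_torque": the same for the moment, N m; "finger_gap": finger opening in mm.
Only numpy, scipy, OpenCV 4.12 (cv2) and the standard library are available. Lean on these libraries where they do the work, as an engineer would, in place of code of your own. Each camera call takes 0.05 s, during which the arm holds its last target. There are 200 camera calls.

TASK

A workmate across the bench is about to tighten the pivot nut, already fitted with a spanner, of the one tilting bin whose locking pin is missing. Take the steel locking pin from the wooden block, push it fully home in the empty lock hole on top of that bin and let go of it; then reach down into the gap between the bin and its bracket, grip the square bolt head and turn it until the spanner is lifted off its stop to level. Finish while still gripping the head and holding the spanner level, without touching the spanner itself, and leave the other things on the bench undisturbed.

Things in the scene. Friction and masses are not known exactly. Their poses are not given: they have to be found in the camera images.
- pin_grip (a point): Loose steel locking pin (about 60 g), upright in a hole of the wooden block at the start. Point on its axis, at the middle of its round grip (14 mm diameter, 40 mm tall: 20 mm above and below this point); z up along the pin. Below the grip an 8 mm shank, 35 mm long, coned foot 55 mm below this point. The grip's underside is the shoulder that sits on the block or bin.
- pin: The same pin as a body, origin at the centre of its foot, z up along the pin, 75 mm tall overall.
- pin_block: Fixed wooden block 60 x 90 x 45 mm (x, y, z), origin at the centre of its underside; the pin stands in the smaller hole of its top, 20 mm to +y of its centre; the other hole is empty.
- lock_hole (a point): Mouth centre of the empty lock hole in the flat top of the bin with the spanner: upright through hole 10.5 mm in diameter, 2 mm countersink, 40 mm deep, mouth 111 mm above the bench. With the pin home its shoulder sits on the mouth, pin_grip 20 mm above this point. Axes are the bin's: x to its back (away from the robot), y to its left, z up. The head's centre is at (-45, -80, -20) mm from here.
- head_center (a point): Centre of the square bolt head, in the middle of the 50 mm wide gap (25 mm to the bracket at -y, 25 mm to the bin at +y), 91 mm above the bench. Head 18 x 18 mm across flats, 20 mm long along the bolt, which lies along the bin's y. At rest its axes are the bin's and two flats stand upright, facing +x and -x. Gap open above, in front and behind; floor 73 mm below this point.
- bolt (a joint): Turn of bolt, head, nut and spanner together, rad. 0: at rest on the stop, spanner sloping down 0.30 rad to the back. 0.30: spanner level; end 0.6. Grows as the free end rises: the head's bottom turns away from the robot, so fingers gripping it from above swing their tips away (+x) and their body back. The spanner's weight (about 0.06 Nm) turns it back to 0 when let go.
- spanner_end (a point): Centre of the small free end of the steel ring spanner. The spanner is about 155 mm long, 34 mm wide at its big end and 13 mm along its shank; it sits on the nut on the outer (-y) side of the bracket, 34 mm to -y of the head centre; this point is 125 mm from the bolt axis toward the back. It turns with the bolt.
- funnel: Bystander: white enamel funnel, mouth down, 112 mm across, 105 mm tall; origin at the centre of its underside.
- magnifier: Bystander: brass magnifier on a short stand, base 76 mm across, 142 mm tall; origin at the centre of its underside.
- pan: Bystander: black steel sorting pan 130 x 120 x 25 mm; origin at the centre of its underside.
- awl: Bystander: scratch awl with a wooden handle, about 165 mm long, lying; origin under its middle, x along it to the point.
- hammer: Bystander: hammer lying flat.
- jar: Bystander: glass jar with a lid, 64 mm across, 90 mm tall; origin at the centre of its underside.
- bucking_bar: Bystander: steel bucking bar 85 x 45 x 30 mm; origin at the centre of its underside.
- bin_a: Fixed olive steel tilting bin unit with the spanner, the empty lock hole and the bolt; origin at the centre of its underside, x to its back, y left, z up. The bin is 130 x 90 mm, its top 105 mm above this origin. The bracket (plate 50 mm wide in x, 5 mm thick in y) stands 50 mm to the -y of the bin's side; bin side and bracket both end 20 mm above the bolt's axis.
- bin_b: Like bin unit in the same row, 185 mm apart, without a spanner; its own pin is already in and stands 40 mm above its top. Not to be worked on.
- bin_c: Like bin unit in the same row, 185 mm apart, without a spanner; its own pin is already in and stands 40 mm above its top. Not to be worked on.

How it is judged (in metres and radians):
On the way:
1. the locking pin is fully home in the empty lock hole and let go, the bolt not yet turned (horizontal distance between pin_grip and lock_hole below 0.006 m and z of pin_grip in the frame of lock_hole between 0.015 and 0.0245 m and angle between pin_grip's own z axis and vertical below 0.12 rad and contact force between pin and the fingers below 0.3 N and value of joint bolt below 0.1 rad), for 0.2 s.
At the end, for the whole second after the job is handed in: Pin home in the lock hole (shoulder within 4.5 mm of the mouth, 6 mm sideways, upright within 0.12 rad), not touched; fingers grip the bolt head with over 10 N, within 30 mm of its centre; bolt still at 0.30 +/- 0.11 rad (spanner level within about 6 degrees); nothing touches the spanner (horizontal distance between pin_grip and lock_hole below 0.006 m and z of pin_grip in the frame of lock_hole between 0.015 and 0.0245 m and angle between pin_grip's own z axis and vertical below 0.12 rad and contact force between pin and the fingers below 0.3 N and value of joint bolt between 0.19 and 0.41 rad and velocity of joint bolt between -0.1 and 0.1 rad/s and contact force between bolt_c0 and the fingers above 10 N and distance between the grasp point and head_center below 0.03 m and contact force between each of bolt_c1, bolt_c2, bolt_c3 and anything else below 0.3 N); the arm keeps its last pose, push and grip.
It fails at once if a bystander is moved by more than 30 mm (distance of any of funnel, magnifier, pan, awl, hammer, jar, bucking_bar from where it was at the start of the episode above 0.03 m).
It also fails if it takes over 54 s, if anything falls off the work surface, if the arm or the gripper's body presses on something with over 40 N, if the wrist force passes 120 N, or if a joint passes its speed limit or range.

## Working session

There is one attempt and no reset: what is moved stays moved. The work goes in short steps, Python scripts to look and compute and a tool call to move; the robot and the scene stay as the last step left them, time stands still between calls to the robot, and variables do not carry over. Pictures are saved under pics/ and viewed, about 8 in all and at most 12, crops included, and the job is handed in when it is done.

Besides the shell and the picture viewer there is one more tool, called after "Call:" as a command line: name --argument value ..., lists and objects as JSON in quotes. apply_moves: Moves the arm, as the interface text tells. Its arguments: {"type":"object","properties":{"targets":{"type":"string"},"force":{"type":"number"}},"required":["targets"]}

```bash
mkdir -p pics
cat > h.py <<'E'
from bench import *
import numpy as np, cv2
from scipy.spatial.transform import Rotation as R
def cam(name):
    m=camera_model(name)
    return m
E
python3 - <<'E'
from h import *
for n in ("scene","top"):
    m=camera_model(n); print(n,{k:np.round(v,3).tolist() if not isinstance(v,(str,dict)) else v for k,v in m.items()})
m=camera_model("wrist"); print(m)
s=sense(); print(s)
a=snapshot("scene"); cv2.imwrite("pics/scene.png",a[...,::-1])
b=snapshot("top"); cv2.imwrite("pics/top.png",b[...,::-1])
for n in ("scene","top"):
  for q in ("pin_grip","lock_hole","head_center","spanner_end","bin_a","pin_block"):
    print(n,q,[(np.round(d["at"],1).tolist(),round(d["confidence"],2)) for d in place_of(n,q)][:4])
print(sense()["time"])
E
```

```text
scene {'fx': 392.648, 'fy': 392.648, 'cx': 280.046, 'cy': 212.121, 'position': [1231.059, -131.918, 640.62], 'attitude': [53.307, 1.232, 79.866]}
top {'fx': 437.84, 'fy': 437.84, 'cx': 282.284, 'cy': 215.959, 'position': [448.117, -26.258, 1186.206], 'attitude': [4.045, 0.895, -89.267]}
{'fx': 375.8128438509999, 'fy': 375.8128438509999, 'cx': 282.1155401227222, 'cy': 208.775865279472, 'T_tool_cam': array([[ 9.99999712e-01, -5.04277733e-04,  5.67128348e-04,
        -1.16124509e+00],
       [-3.40523566e-04, -9.66006704e-01, -2.58516794e-01,
        -6.62306360e+01],
       [ 6.78214049e-04,  2.58516526e-01, -9.66006597e-01,
        -1.41808460e+02],
       [ 0.00000000e+00,  0.00000000e+00,  0.00000000e+00,
         1.00000000e+00]])}
{'time': 0.0, 'joint_pos': array([ 6.99922280e+01,  7.51468052e+00,  8.53303356e+01, -8.03102223e-04,
        8.72627349e+01, -4.89407198e+00]), 'qd': array([ 0.02410428,  0.07023326, -0.08051467,  0.11648721,  0.06621316,
       -0.01416644]), 'joint_efforts': array([-3.52562629e-04, -5.69413805e+01, -5.00544655e+01, -1.36702374e-04,
        1.48719270e
[... 240 characters left out ...]
[-0.01090739,  0.0080983 , -0.01768194]), 'finger_gap': 85.30410318891519}
scene pin_grip [([201.0, 182.8], 0.46)]
scene lock_hole [([246.1, 232.4], 0.81)]
scene head_center [([248.1, 192.6], 0.94)]
scene spanner_end [([302.8, 173.3], 0.74)]
scene bin_a [([273.4, 220.9], 0.88), ([266.4, 299.9], 0.73), ([254.4, 375.5], 0.63)]
scene pin_block [([223.1, 180.7], 0.58)]
top pin_grip [([276.2, 372.9], 0.54)]
top lock_hole [([174.0, 334.0], 0.78)]
top head_center [([193.9, 366.5], 0.76)]
top spanner_end [([152.2, 378.7], 0.74)]
top bin_a [([187.9, 209.1], 0.97), ([199.2, 343.4], 0.85), ([191.5, 273.2], 0.67)]
top pin_block [([276.4, 375.0], 0.74), ([271.2, 194.8], 0.53), ([186.5, 207.2], 0.26)]
0.7
```

```bash
cat >> h.py <<'E'
def pose(name,s=None):
    m=camera_model(name)
    if name!="wrist": return m,R.from_euler("xyz",m["attitude"],degrees=True).as_matrix(),np.array(m["position"])
    s=s or sense(); Rt=R.from_euler("xyz",s["tcp_rot"],degrees=True).as_matrix(); T=m["T_tool_cam"]
    return m,Rt@T[:3,:3],Rt@T[:3,3]+s["tool_pos"]
def ray(name,at,s=None):
    m,Rc,p=pose(name,s); d=Rc@np.array([(at[1]-m["cx"])/m["fx"],-(at[0]-m["cy"])/m["fy"],-1]); return p,d
def onz(name,at,z,s=None):
    p,d=ray(name,at,s); return p+d*(z-p[2])/d[2]
def proj(name,X,s=None):
    m,Rc,p=pose(name,s); c=Rc.T@(np.array(X,float)-p); return np.array([m["cy"]-m["fy"]*c[1]/-c[2], m["cx"]+m["fx"]*c[0]/-c[2]])
E
python3 - <<'E'
from h import *
print({k for k in camera_model("top")})
for q,z,a,b in [("pin",65,[201,182.8],[276.2,372.9]),("lock",111,[246.1,232.4],[174,334]),("head",91,[248.1,192.6],[193.9,366.5]),("span",60,[302.8,173.3],[152.2,378.7]),("bin",6,[273.4,220.9],[199.2,343.4]),("block",0,[223.1,180.7],[276.4,375])]:
    print(q,onz("scene",a,z).round(),onz("top",b,z).round())
a=cv2.imread("pics/scene.png");b=cv2.imread("pics/top.png")
cv2.imwrite("pics/both.png",cv2.resize(b[80:380,100:500],(800,600),interpolation=cv2.INTER_CUBIC))
E
```

```text
{'attitude', 'cy', 'position', 'fy', 'cx', 'fx'}
pin [ 370. -245.   65.] [ 377. -239.   65.]
lock [ 623. -133.  111.] [ 630. -135.  111.]
head [ 590. -216.   91.] [ 583. -219.   91.]
span [ 705. -257.   60.] [ 696. -256.   60.]
bin [ 590. -166.    6.] [ 579. -171.    6.]
block [ 376. -261.    0.] [ 372. -257.    0.]
```

View pics/both.png

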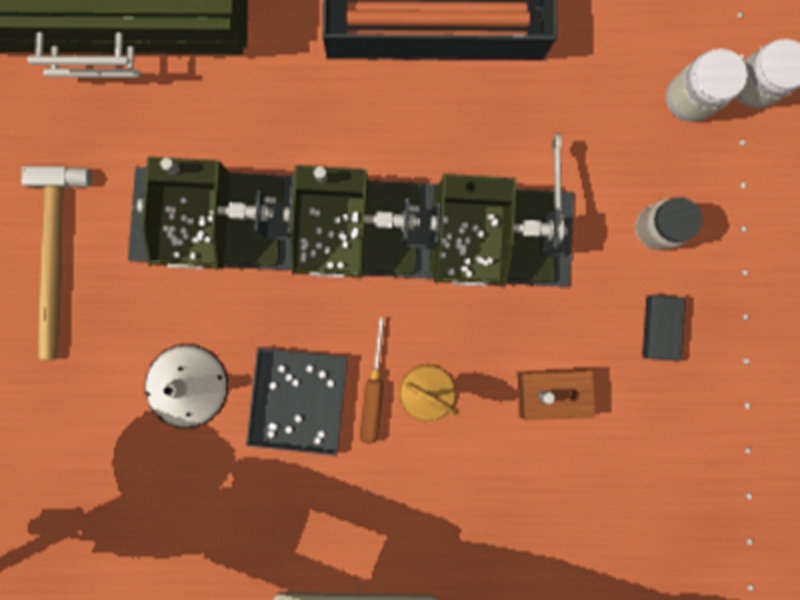

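View pics/scene.png

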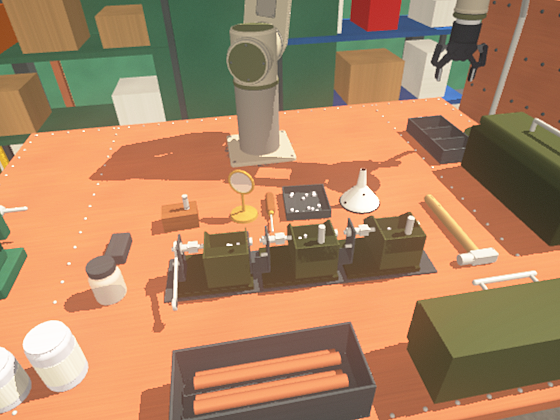

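```bash
cat >> h.py <<'E'
def rel(p,rpy,s=None):
    s=s or sense(); R0=R.from_euler("xyz",s["tcp_rot"],degrees=True); R1=R.from_euler("xyz",rpy,degrees=True)
    rv=(R0.inv()*R1).as_rotvec(); d=R0.inv().apply(np.array(p)-s["tool_pos"])/10
    print("from",s["tool_pos"].round(1),s["tcp_rot"].round(1),"t",round(s["time"],2)); print("row:"," ".join(f"{v:.3f}" for v in list(rv)+list(d)))
E
python3 -c "
from h import *
rel([430,230,260],[180,0,36]); rel([520,0,250],[180,0,-3])"
```

```text
from [156.4 579.2 231.3] [180.   -0.   74.9] t 0.7
row: 0.000 -0.000 0.679 -26.583 35.517 -2.870
from [156.4 579.2 231.3] [180.   -0.   74.9] t 0.7
row: 0.000 -0.000 1.359 -46.441 50.203 -1.870
```

Call:
apply_moves --targets "0 0 0.13 -3 4 -0.6 8.5;0 0 0.27 -6 8 -1.2 8.5;0 0 0.41 -9 12 -1.8 8.5;0 0 0.54 -12 16 -2.4 8.5;0 0 0.68 -15 20 -2.9 8.5"

```text
time: 1.2
tool_pos: [310.2, 382.1, 260.7]
tcp_rot: [-180.0, -0.1, 35.6]
ft_force: [1.1, 1.1, -0.2]
finger_gap: 84.8
```

```bash
python3 -c "
from h import *
rel([520,50,260],[180,0,-3]); rel([480,-100,250],[180,0,-3])"
```

```text
from [310.2 382.1 260.7] [-1.80e+02 -1.00e-01  3.56e+01] t 1.2
row: -0.000 -0.001 0.674 -2.305 39.215 0.061
from [310.2 382.1 260.7] [-1.80e+02 -1.00e-01  3.56e+01] t 1.2
row: -0.000 -0.001 0.674 -14.298 49.074 1.048
```

Call:
apply_moves --targets "0 0 0.13 -0.3 5 0 8.5;0 0 0.27 -0.7 10 0 8.5;0 0 0.4 -1 15 0 8.5;0 0 0.54 -1.2 20 0 8.5;0 0 0.674 -1.5 25 0 8.5"

```text
time: 1.7
tool_pos: [444.5, 170.9, 260.6]
tcp_rot: [-180.0, -0.1, -3.0]
ft_force: [1.2, 0.7, -0.0]
finger_gap: 85.2
```

```bash
python3 -c "
from h import *
rel([480,-20,230],[180,0,-3]); rel([375,-200,190],[180,0,-3])"
```

```text
from [444.5 170.9 260.6] [-1.8e+02 -1.0e-01 -3.0e+00] t 1.7
row: -0.000 -0.001 -0.000 4.547 18.879 3.053
from [444.5 170.9 260.6] [-1.8e+02 -1.0e-01 -3.0e+00] t 1.7
row: -0.000 -0.001 -0.000 -4.996 37.408 7.034
```

Call:
apply_moves --targets "0 0 0 0 5 0 8.5;0 0 0 0 10 0 8.5;0 0 0 -1 15 1 8.5;0 0 0 -2 20 2 8.5;0 0 0 -3 25 3 8.5"

```text
time: 2.2
tool_pos: [402.7, -71.7, 231.3]
tcp_rot: [180.0, -0.1, -2.7]
ft_force: [1.3, -1.4, 0.4]
finger_gap: 85.1
```

Call:
apply_moves --targets "0 0 0 -0.5 5 0.5 8.5;0 0 0 -1 10 1 8.5;0 0 0 -2 13.5 2 8.5;0 0 0 -2 13.5 3 8.5;0 0 0 -2 13.5 3 8.5"

```text
time: 2.7
tool_pos: [375.9, -203.9, 199.8]
tcp_rot: [-179.9, 0.1, -2.8]
ft_force: [0.1, 0.6, 0.3]
finger_gap: 85.0
```

Run:
```python
from h import *
s=sense(); print(s["tool_pos"],s["tcp_rot"])
a=snapshot("wrist"); cv2.imwrite("pics/w1.png",a[...,::-1])
for q,z in (("pin_grip",65),("pin_block",0),("pin",10)):
    for d in place_of("wrist",q)[:3]: print(q,d["at"],d["confidence"],onz("wrist",d["at"],z,s).round(1))
```

```text
[ 375.93014608 -203.89351106  199.75461008] [-1.79896382e+02  1.19809165e-01 -2.84769047e+00]
pin_grip [241.4, 283.4] 0.56 [ 373.7 -239.8   65. ]
pin_block [241.2, 284.9] 0.72 [ 374.  -263.2    0. ]
pin [222.1, 283.5] 0.61 [ 373.7 -240.9   10. ]
```

View pics/w1.png

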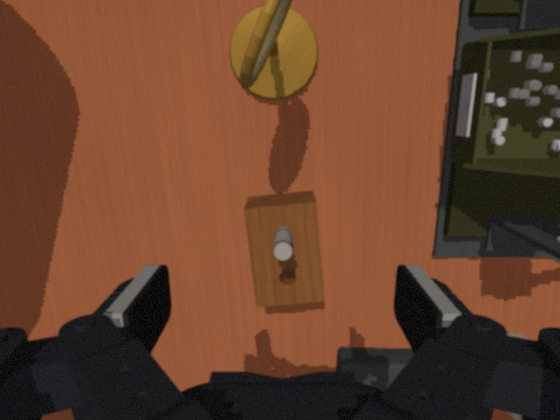

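```bash
python3 -c "
from h import *
rel([373.7,-240.3,51],[180,0,-2.8])"
```

```text
from [ 377.7 -202.9  201.9] [180.   -0.   -2.6] t 2.9
row: 0.000 -0.001 0.004 -0.243 3.748 15.089
```

```bash
cat >> h.py <<'E'
def avg(n=8):
    L=[sense()]
    for _ in range(n): snapshot("wrist"); L.append(sense())
    P=np.array([l["tool_pos"] for l in L]); Q=R.from_euler("xyz",[l["tcp_rot"] for l in L],degrees=True)
    s=dict(L[-1]); s["tool_pos"]=P.mean(0); s["tcp_rot"]=Q.mean().as_euler("xyz",degrees=True); s["ft_force"]=np.mean([l["ft_force"] for l in L],0)
    print("avg",s["tool_pos"].round(2),s["tcp_rot"].round(2),"std",P.std(0).round(2),"f",s["ft_force"].round(2),"gap",round(s["finger_gap"],1),"t",round(s["time"],2)); return s
E
python3 - <<'E'
from h import *
s=avg()
for q,z in (("pin_grip",65),("pin",10)):
    for d in place_of("wrist",q)[:1]: print(q,d["at"],d["confidence"],onz("wrist",d["at"],z,s).round(1))
print(onz("wrist",[251,283],85,s))
rel([373.7,-240.3,51],[180,0,-2.8],s)
E
```

```text
avg [ 377.52 -203.29  201.72] [ 1.7998e+02 -4.0000e-02 -2.6100e+00] std [0.21 0.25 0.2 ] f [0.22 0.07 0.34] gap 85.1 t 3.3
pin_grip [240.4, 278.0] 0.73 [ 371.5 -239.2   65. ]
[ 375.36359961 -240.42709481   85.        ]
from [ 377.5 -203.3  201.7] [180.   -0.   -2.6] t 3.3
row: 0.000 -0.001 0.003 -0.223 3.710 15.073
```

Call:
apply_moves --targets "0 0 0 -0.4 3.7 3 8.5;0 0 0 -0.4 3.7 7.5 8.5;0 0 0 -0.4 3.7 10 8.5;0 0 0 -0.4 3.7 10 8.5;0 0 0 -0.4 3.7 10 8.5"

```text
time: 3.9
tool_pos: [371.2, -240.6, 101.7]
tcp_rot: [-180.0, 0.0, -2.7]
ft_force: [0.5, 0.9, 0.6]
finger_gap: 85.2
```

Run:
```python
from h import *
s=avg(3)
a=snapshot("wrist"); cv2.imwrite("pics/w2.png",a[...,::-1])
for q,z in (("pin_grip",65),("pin",10)):
    for d in place_of("wrist",q)[:1]: print(q,d["at"],d["confidence"],onz("wrist",d["at"],z,s).round(1))
rel([373,-240.3,51],[180,0,-2.6],s)
```

```text
avg [ 372.12 -241.22  102.9 ] [ 1.7993e+02 -9.0000e-02 -2.6800e+00] std [0.56 0.4  0.75] f [ 0.15 -0.15  0.64] gap 85.0 t 4.05
pin_grip [237.1, 286.6] 0.73 [ 373.4 -240.    65. ]
pin [211.3, 285.8] 0.91 [ 373.5 -241.7   10. ]
from [ 372.1 -241.2  102.9] [ 1.799e+02 -1.000e-01 -2.700e+00] t 4.05
row: 0.001 -0.002 -0.001 0.075 -0.102 5.190
```

View pics/w2.png

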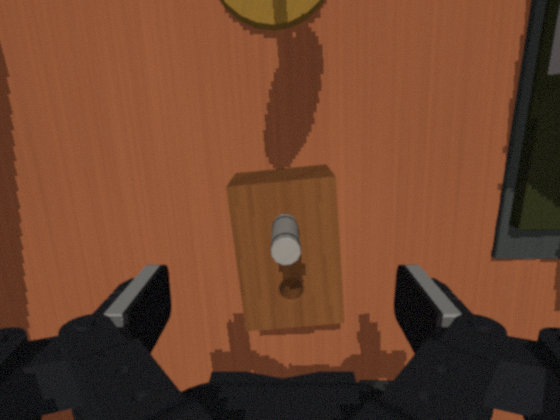

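Call:
apply_moves --targets "0 0 0 0.05 0 3 8.5;0 0 0 0.05 0 5 8.5;0 0 0 0.05 0 5 8.5;0 0 0 0.05 0 5 1;0 0 0 0.05 0 5 0.5" --force 50

```text
time: 4.7
tool_pos: [372.7, -241.4, 52.9]
tcp_rot: [179.9, -0.1, -2.7]
ft_force: [0.3, -0.5, 0.5]
finger_gap: 58.9
```

Call:
apply_moves --targets "0 0 0 0 0 0 0.5;0 0 0 0 0 0 0.5;0 0 0 0 0 0 0.5;0 0 0 0 0 0 0.5;0 0 0 0 0 0 0.5"

```text
time: 5.2
tool_pos: [372.7, -241.1, 52.1]
tcp_rot: [179.9, -0.1, -2.7]
ft_force: [3.8, -0.7, 4.1]
finger_gap: 12.4
```

```bash
python3 -c "
from h import *
s=avg(4)"
```

```text
avg [ 372.75 -241.11   52.05] [ 1.7995e+02 -1.2000e-01 -2.6900e+00] std [0.01 0.01 0.02] f [4.47 0.29 4.64] gap 12.5 t 5.4
```

Call:
apply_moves --targets "0 0 0 0 0 -3 0.5;0 0 0 0 0 -7 0.5;0 0 0 0 0 -11 0.5;0 0 0 0 0 -15 0.5;0 0 0 0 0 -15 0.5"

```text
time: 5.9
tool_pos: [373.5, -242.5, 206.9]
tcp_rot: [179.7, -0.3, -2.7]
ft_force: [0.1, -0.1, 0.2]
finger_gap: 12.4
```

Run:
```python
from h import *
s=avg(3)
a=snapshot("wrist"); cv2.imwrite("pics/w3.png",a[...,::-1])
for d in place_of("wrist","pin_grip")[:1]: print(d)
for d in place_of("wrist","pin")[:1]: print(d)
print("expected",proj("wrist",[s["tool_pos"][0],s["tool_pos"][1],s["tool_pos"][2]+13],s),proj("wrist",s["tool_pos"]-[0,0,42],s))
rel([622,-128,202],[180,0,-2.7],s)
```

```text
avg [ 372.11 -241.35  203.02] [ 1.7988e+02 -9.0000e-02 -2.7000e+00] std [0.96 0.85 2.6 ] f [ 0.09  0.22 -1.05] gap 12.2 t 6.05
{'at': [287.0, 282.2], 'confidence': 0.69}
{'at': [236.9, 285.8], 'confidence': 0.65}
expected [285.57881027 285.08824492] [236.74686427 284.19152054]
from [ 372.1 -241.4  203. ] [ 1.799e+02 -1.000e-01 -2.700e+00] t 6.05
row: 0.002 -0.002 -0.000 24.427 -12.500 0.116
```

View pics/w3.png

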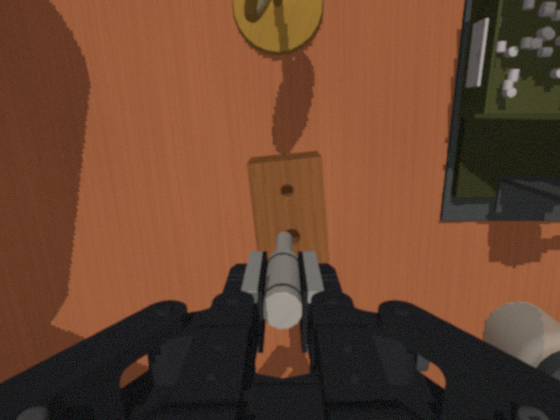

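Call:
apply_moves --targets "0 0 0 3 -1 0 0.5;0 0 0 7.5 -2.4 0 0.5;0 0 0 12 -4 0 0.5;0 0 0 16.5 -5.5 0 0.5;0 0 0 20 -6.5 0.5 0.5"

```text
time: 6.7
tool_pos: [576.4, -183.7, 194.9]
tcp_rot: [-180.0, 0.1, -2.6]
ft_force: [-0.5, -0.1, -1.0]
finger_gap: 12.7
```

Call:
apply_moves --targets "0 0 0 3 -1 0 0.5;0 0 0 5 -1.5 0.3 0.5;0 0 0 5 -1.5 0.5 0.5;0 0 0 5 -1.5 0.5 0.5;0 0 0 5 -1.5 0.5 0.5"

```text
time: 7.2
tool_pos: [624.1, -172.6, 190.2]
tcp_rot: [-180.0, 0.1, -2.7]
ft_force: [0.1, 0.4, -1.2]
finger_gap: 12.7
```

Run:
```python
from h import *
s=avg(5)
a=snapshot("wrist"); cv2.imwrite("pics/w4.png",a[...,::-1])
for q,z in (("lock_hole",111),("head_center",91)):
    for d in place_of("wrist",q)[:2]: print(q,d["at"],d["confidence"],onz("wrist",d["at"],z,s).round(1))
print("foot",proj("wrist",s["tool_pos"]-[0,0,42],s))
```

```text
avg [ 624.52 -172.85  191.22] [ 1.80e+02  2.00e-02 -2.73e+00] std [0.3  0.1  0.55] f [ 0.25  0.25 -0.38] gap 13.0 t 7.45
lock_hole [159.9, 294.2] 0.97 [ 632.1 -138.5  111. ]
head_center [273.0, 226.0] 0.87 [ 581.9 -218.    91. ]
foot [236.90314796 284.35938063]
```

View pics/w4.png

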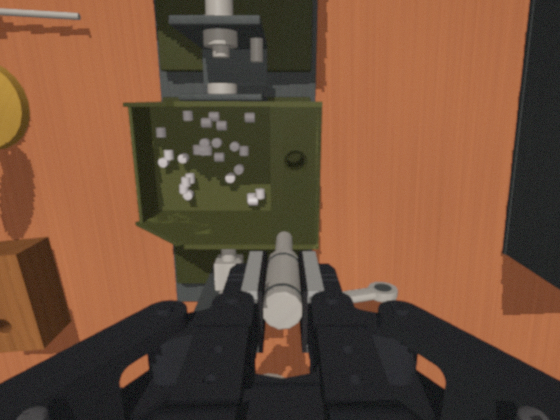

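Call:
apply_moves --targets "0 0 0 0.59 -2 0 0.5;0 0 0 0.59 -3.47 0 0.5;0 0 0 0.59 -3.47 1.5 0.5;0 0 0 0.59 -3.47 2.5 0.5;0 0 0 0.59 -3.47 2.5 0.5"

```text
time: 8.1
tool_pos: [630.9, -138.0, 162.8]
tcp_rot: [-180.0, 0.3, -2.7]
ft_force: [-0.8, 0.0, -2.0]
finger_gap: 12.8
```

Run:
```python
from h import *
s=avg(6)
a=snapshot("wrist"); cv2.imwrite("pics/w5.png",cv2.resize(a[140:340,180:400,::-1],None,fx=2.7,fy=2.7,interpolation=cv2.INTER_CUBIC))
for q,z in (("lock_hole",111),("pin",124)):
    for d in place_of("wrist",q)[:2]: print(q,d["at"],d["confidence"],onz("wrist",d["at"],z,s).round(1))
print("foot",proj("wrist",s["tool_pos"]-[0,0,42],s), "hole",proj("wrist",[632.1,-138.5,111],s))
```

```text
avg [ 632.24 -138.47  165.43] [-1.7999e+02  8.0000e-02 -2.7200e+00] std [0.79 0.23 1.44] f [-0.05 -0.02 -0.99] gap 12.4 t 8.4
lock_hole [233.5, 285.7] 0.6 [ 632.9 -140.9  111. ]
pin [234.8, 287.3] 0.56 [ 633.8 -137.2  124. ]
foot [236.91530507 284.43198951] hole [229.46147661 284.09125007]
```

View pics/w5.png

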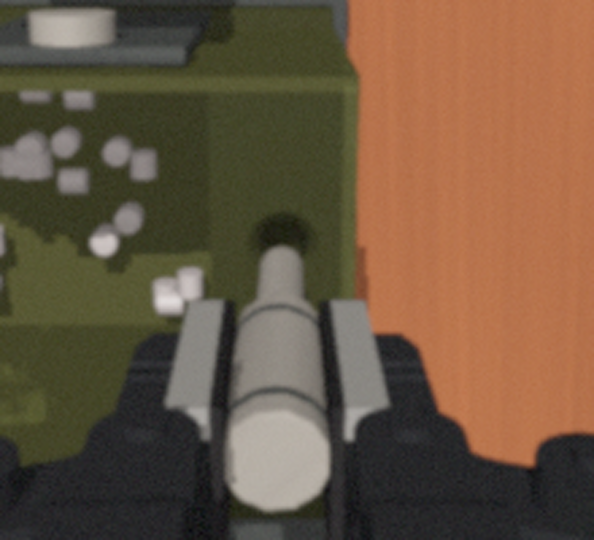

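Call:
apply_moves --targets "0 0 0 0 0 1 0.5;0 0 0 0 0 1.8 0.5;0 0 0 0 0 2.5 0.5;0 0 0 0 0 3 0.5;0 0 0 0 0 3 0.5"

```text
time: 9.05
tool_pos: [632.7, -138.6, 135.0]
tcp_rot: [180.0, 0.0, -2.7]
ft_force: [4.0, -5.4, -4.1]
finger_gap: 12.5
```

```bash
python3 -c "
from h import *
s=avg(5)"
```

```text
avg [ 632.67 -138.6   135.23] [ 1.7997e+02  2.0000e-02 -2.7100e+00] std [0.02 0.02 0.11] f [ 3.42 -4.57 -4.04] gap 12.7 t 9.3
```

Call:
apply_moves --targets "0 0 0 0.04 0.06 0.3 0.5;0 0 0 0.04 0.06 0.7 0.5;0 0 0 0.04 0.06 1.1 0.5;0 0 0 0.04 0.06 1.4 0.5;0 0 0 0.04 0.06 1.4 0.5"

```text
time: 9.8
tool_pos: [633.1, -138.8, 121.6]
tcp_rot: [180.0, 0.0, -2.7]
ft_force: [2.9, -3.6, -2.9]
finger_gap: 12.3
```

```bash
python3 -c "
from h import *
s=avg(4)"
```

```text
avg [ 633.03 -138.82  121.62] [ 1.7999e+02  2.0000e-02 -2.7000e+00] std [0.02 0.02 0.04] f [ 3.3  -3.77 -3.82] gap 12.4 t 10.0
```

Call:
apply_moves --targets "0 0 0 0.03 0.04 0.15 0.5;0 0 0 0.03 0.04 0.3 0.5;0 0 0 0.03 0.04 0.4 0.5;0 0 0 0.03 0.04 0.45 0.5;0 0 0 0.03 0.04 0.45 0.5"

```text
time: 10.5
tool_pos: [633.4, -139.0, 118.3]
tcp_rot: [-180.0, -0.0, -2.7]
ft_force: [-0.8, -1.3, 5.4]
finger_gap: 12.9
```

Call:
apply_moves --targets "0 0 0 0 0 0 8.5;0 0 0 0 0 0 8.5;0 0 0 0 0 0 8.5;0 0 0 0 0 0 8.5;0 0 0 0 0 0 8.5"

```text
time: 11.0
tool_pos: [633.3, -139.0, 117.6]
tcp_rot: [-180.0, 0.0, -2.7]
ft_force: [0.6, 0.5, -0.8]
finger_gap: 83.3
```

Call:
apply_moves --targets "0 0 0 0 0 -2 8.5;0 0 0 0 0 -5 8.5;0 0 0 0 0 -9 8.5;0 0 0 0 2 -9 8.5;0 0 0 0 4 -9 8.5"

```text
time: 11.5
tool_pos: [632.6, -179.9, 209.8]
tcp_rot: [179.9, -0.2, -2.6]
ft_force: [0.4, 0.4, -0.7]
finger_gap: 84.8
```

Run:
```python
from h import *
s=avg(5)
a=snapshot("wrist"); cv2.imwrite("pics/w6.png",a[...,::-1])
for q,z in (("lock_hole",111),("pin_grip",131),("head_center",91),("spanner_end",54)):
    for d in place_of("wrist",q)[:2]: print(q,d["at"],d["confidence"],onz("wrist",d["at"],z,s).round(1))
print("piny if home",proj("wrist",[633.3,-139,131],s),"top",proj("wrist",[633.3,-139,151],s), "head pred",proj("wrist",[584.2,-217,91],s))
```

```text
avg [ 630.97 -180.83  206.87] [ 1.7999e+02  6.0000e-02 -2.7700e+00] std [0.76 1.46 1.47] f [-0.3  -0.11 -0.37] gap 84.9 t 11.75
pin_grip [152.5, 285.1] 0.65 [ 633.3 -141.4  131. ]
head_center [256.4, 223.0] 0.61 [ 584.3 -219.7   91. ]
spanner_end [276.7, 372.7] 0.62 [ 703.2 -259.1   54. ]
piny if home [148.37910475 284.84678573] top [152.37574248 285.04403222] head pred [252.91156549 222.58460215]
```

View pics/w6.png

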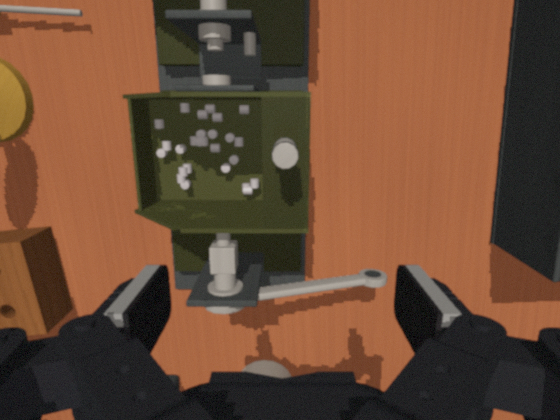

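Run:
```python
from h import *
s=avg(3)
d=place_of("wrist","head_center")[0]; print(d,onz("wrist",d["at"],91,s))
print("vis top face",onz("wrist",[256,224],100,s))
rel([584.2,-218,150],[180,0,-2.8],s)
```

```text
avg [ 631.55 -178.68  207.54] [-1.7999e+02  2.0000e-02 -2.6600e+00] std [0.06 0.08 0.17] f [-0.26 -0.71 -0.5 ] gap 85.2 t 12.15
{'at': [256.3, 225.3], 'confidence': 0.61} [ 586.57955703 -217.89704265   91.        ]
vis top face [ 587.31212137 -214.01599249  100.        ]
from [ 631.5 -178.7  207.5] [-180.     0.    -2.7] t 12.15
row: -0.000 0.000 0.002 -4.545 4.149 5.755
```

Call:
apply_moves --targets "0 0 0 -2.4 2 0 6;0 0 0 -4.4 4.05 2 6;0 0 0 -4.4 4.05 5 6;0 0 0 -4.4 4.05 5.5 6;0 0 0 -4.4 4.05 5.5 6"

```text
time: 12.7
tool_pos: [584.9, -216.8, 151.6]
tcp_rot: [-179.9, 0.1, -2.7]
ft_force: [-0.2, 0.6, 0.1]
finger_gap: 59.8
```

Run:
```python
from h import *
s=avg(6)
a=snapshot("wrist"); cv2.imwrite("pics/w7.png",a[...,::-1])
for q,z in (("head_center",91),("pin_grip",131)):
    for d in place_of("wrist",q)[:2]: print(q,d["at"],d["confidence"],onz("wrist",d["at"],z,s).round(1))
rel([585,-217.3,72],[180,0,-2.7],s)
```

```text
avg [ 586.47 -217.31  153.89] [ 1.7998e+02 -7.0000e-02 -2.6600e+00] std [0.71 0.23 1.04] f [-0.26  0.29  0.23] gap 60.0 t 13.0
head_center [222.9, 278.6] 0.75 [ 583.4 -216.1   91. ]
pin_grip [68.8, 385.8] 0.66 [ 631.8 -139.3  131. ]
from [ 586.5 -217.3  153.9] [ 1.8e+02 -1.0e-01 -2.7e+00] t 13.0
row: 0.000 -0.001 0.001 -0.156 0.003 8.189
```

View pics/w7.png

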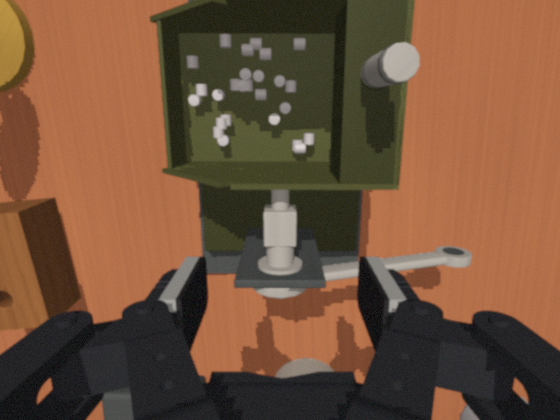

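Call:
apply_moves --targets "0 0 0 -0.25 0 1.5 5;0 0 0 -0.25 0 3 5;0 0 0 -0.25 0 4.5 5;0 0 0 -0.25 0 6 5;0 0 0 -0.25 0 6 5"

```text
time: 13.65
tool_pos: [580.8, -216.3, 88.5]
tcp_rot: [-179.9, 0.3, -2.7]
ft_force: [-0.7, -0.0, -0.9]
finger_gap: 50.0
```

Run:
```python
from h import *
s=avg(5)
rel([584,-217,72],[180,0,-2.7],s)
```

```text
avg [ 582.71 -217.14   91.77] [-1.7997e+02  8.0000e-02 -2.6900e+00] std [1.11 0.51 1.89] f [-0.16 -0.19  0.12] gap 50.0 t 13.9
from [ 582.7 -217.1   91.8] [-1.8e+02  1.0e-01 -2.7e+00] t 13.9
row: -0.001 0.001 0.000 0.131 -0.019 1.977
```

Call:
apply_moves --targets "0 0 0 0 0 1 5;0 0 0 0 0 2 5;0 0 0 0 0 2.1 5;0 0 0 0 0 2.1 5;0 0 0 0 0 2.1 4"

```text
time: 14.4
tool_pos: [583.2, -217.4, 71.8]
tcp_rot: [-180.0, 0.0, -2.7]
ft_force: [0.6, 0.7, -0.3]
finger_gap: 40.2
```

Call:
apply_moves --targets "0 0 0 0 0 0 3;0 0 0 0 0 0 2.2;0 0 0 0 0 0 1;0 0 0 0 0 0 1;0 0 0 0 0 0 1" --force 40

```text
time: 14.9
tool_pos: [585.5, -217.6, 72.7]
tcp_rot: [179.9, -0.3, -2.7]
ft_force: [9.5, -0.7, -4.7]
finger_gap: 17.2
```

Run:
```python
from h import *
s=avg(5)
```

```text
avg [ 585.48 -217.64   72.74] [179.95  -0.29  -2.69] std [0.01 0.01 0.01] f [ 9.38 -0.74 -4.31] gap 17.3 t 15.15
```

Call:
apply_moves --targets "0 0.06 0 0.2 0 -0.01 1;0 0.12 0 0.33 0 -0.02 1;0 0.18 0 0.45 0 -0.04 1;0 0.24 0 0.56 0 -0.06 1;0 0.3 0 0.67 0 -0.09 1" --force 60

```text
time: 15.65
tool_pos: [590.9, -217.9, 73.6]
tcp_rot: [180.0, -17.5, -2.7]
ft_force: [8.6, 1.5, -5.3]
finger_gap: 17.1
```

Run:
```python
from h import *
s=avg(6)
a=snapshot("wrist");b=snapshot("scene"); cv2.imwrite("pics/s2.png",np.hstack([cv2.resize(b[200:330,130:330,::-1],(600,390),interpolation=cv2.INTER_CUBIC)]))
for d in place_of("scene","spanner_end")[:1]: print(d)
h=np.array([585.0,-217,91]); Rz=R.from_euler("z",-2.7,degrees=True)
for a in (0,.19,.3,.41):
    print(a,proj("scene",h+Rz.apply([125*np.cos(.3-a),-34,-125*np.sin(.3-a)])))
for d in place_of("scene","pin_grip")[:1]: print(d,proj("scene",[633.3,-139,131]))
```

```text
avg [ 590.89 -217.89   73.58] [179.96 -17.44  -2.71] std [0.03 0.01 0.02] f [ 8.32 -0.19 -4.79] gap 16.6 t 15.95
{'at': [291.0, 170.8], 'confidence': 0.8}
0 [304.06805485 174.12672703]
0.19 [297.86289497 171.64040494]
0.3 [293.19467183 170.22005889]
0.41 [287.79671901 168.84451178]
{'at': [241.1, 225.2], 'confidence': 0.68} [242.25606968 228.90438347]
```

View pics/s2.png

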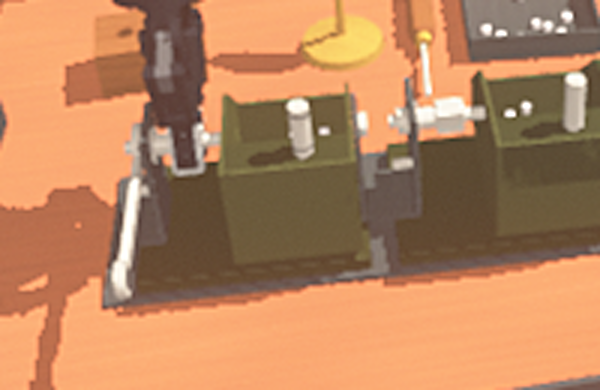

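```bash
python3 -c "
from h import *
print(hand_in()); s=sense(); print(s['time'],s['tcp_rot'],s['finger_gap'],s['ft_force'])"
```

```text
the job is handed in; nothing more can be done
None
the job is handed in; nothing more can be done
```

I handed the job in at about 16 s of the 54 s allowed. The steel pin is home in the empty lock hole of the bin with the spanner, and the gripper is holding that bin's bolt head with the spanner at level. `hand_in()` gives no verdict, so what follows is my own last checks.

- **Pin:** its shoulder met the bin top with the fingertips (TCP) at 118.3 mm, against 118 mm expected. I then let go of it. Later wrist and scene views show it upright and seated, within 1–4 pixels of its predicted position.
- **Bolt:** I gripped the head with a 60 N setting, at a finger opening of about 17 mm. The tool tilted 17.4° (0.304 rad) about the bolt.
- **Spanner:** in the scene camera its free end is at about row 291–294, against 293 for level and 288–298 for the allowed band. I saw nothing touching it.
- **Bystanders:** none were touched in any move that I could see. I did not measure them one by one at the end.
- **Small disagreements:** the finger opening read 1–1.5 mm under the true width of both the pin grip (12.5 against 14 mm) and the bolt head (about 17 against 18 mm). The wrist force was steady at about 10 N while holding the head. I could not read the grip force on the head directly.

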